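Load a sample carrier through the gate flap of a probe station

ROBOT

A 6-joint arm with a two-finger parallel gripper is mounted at the origin on the work surface. World frame = base frame: x ahead of the robot, y to its left, z up, the work surface at z = 0. Lengths are in m, angles in rad, forces in N, time in s.
With the tool pointing down it reaches from about 0.375 to 0.975 m from the base axis. Payload 3.8 kg.
Tool frame: the origin (TCP) lies on the centre line of the jaws, within the pads' length; the fingertips stand 14 mm ahead of it and the grasp point (between the pads) lies 5 mm behind it; z points along the fingers, y is the line along which they close (so a half turn about z gives the same grasp; the last joint's range is limited). The gripper opens to 85 mm and grips with 20 to 120 N. Pads are 22 mm wide; open, the fingers measure 114 mm over their backs; the gripper's body (76 mm by 85 mm) begins 54 mm behind the grasp point. The pads swing forward as they close: fully open they stand 13 mm farther back than shut.
Start: joints at [1.273, 0.264, 1.604, -0, 1.274, -0.037], TCP at [0.174, 0.652, 0.245] pointing down, gripper open.
Joint ranges: [-2.63, 2.63], [-0.94, 2.18], [0.31, 2.57], [-1.31, 4.45], [0, 2.66], [-2.55, 2.55]. Speed limits (rad/s): [2.57, 2.57, 3.14, 3.14, 3.14, 3.14].

INTERFACE

Orientations are given as a rotation vector (axis times angle).
In Python, from workcell import bot, eyes, spot_in gives the robot as it stands.
- The arm moves only by the tool carry_out, never from a script. Its argument "series" is text: rows parted by semicolons, each of 4 numbers parted by spaces: the shift along the world's x, y, z in m, then the turn about the world's z in degrees. In form: tx ty tz roll; .... A call has 1 to 20 rows; each row shifts and turns the commanded pose from where the row before left it; what a row does not reach is not made up. A row lasts 1/8 s, in which the tool goes at most 62.5 mm and 10.7 degrees, less where a joint would pass 70% of its speed; a pose out of reach is approached as far as the arm can. A call is refused whole if a number of a shift passes 0.0625 or a number of a turn 10.7, either way. A call with a gripper value outside its range is refused whole. "jaw" is the gripper command: -1 is shut, 1 is fully open, values between are in proportion, set as the call begins (left out, the last holds). The fingers move at their own pace and stop on an object; "grip_force" is the grip in N (left out, the last holds). Time passes only in rows, so rows that do not move let the fingers close. It gives the time, the measured TCP pose, the force, the opening and the grip force at its end, in the units of the state.
- bot.read_state(): the state, without advancing time (a new reading comes with each control period).
- eyes.read_camera(name): name is "scene" or "side" or "wrist"; returns (picture, depth): 400x640x3 uint8, blue, green, red; 400x640 float32, m along the optical axis (not along the pixel's ray), 0 where there is no reading.
- eyes.get_calibration(name): a dict with "K" (3x3 intrinsics, pixels), "distortion" ([k1, k2, p1, p2, k3] as OpenCV has them; the pictures are not rectified), "position" and "rotation" of the camera in the world; the wrist camera has in their place "T_tool_cam" (4x4, takes a point from camera to tool coordinates, whose origin is the TCP and whose axes are the flange's). Camera axes: x right, y down, z forward; pixel columns grow to the right and rows downward; lengths in m; the calibration is good to about 2 mm. A picture is of the moment at which its call begins: read the wrist's pose just before it. get_calibration takes no time and is no camera call.
- bot.finish_job(): hands the job in; it is judged then, once.
Trained networks look in the newest picture that a camera, given by its name, has taken for a name from the list of things; names that differ only in an ending like _2 or _b are one class to them, and where a whole thing is asked for, a point or a joint stands for the part that bears it (a point fixed in the world has none). Each returns a list of dicts, best first, with "score" (0 to 1); they miss things now and then, are a little off and sometimes report something else, mostly with a low value. They report only what shows in the picture. A call takes as long as a camera call. They do not tell look-alikes from the thing itself.
- spot_in(camera, target): "rect" ([centre column, centre row, width, height] in pixels, round what is visible of it).
The state is a dict: "time": time; "q": joint angles; "joint_vel": joint speeds; "joint_torque": joint torques, N m; "tool_pos": TCP position; "tcp_rot": TCP orientation; "wrist_force": force on the tool from outside, world axes, zero at the start; "torque": the same for the moment, N m; "width": opening from 0.0 (shut) to 1.0 (fully open); "grip_force": force on a finger pad.
Only numpy, scipy, OpenCV 4.12 (cv2) and the standard library are available. Lean on these libraries where they do the work, as an engineer would, in place of code of your own. Each camera call takes 0.05 s, during which the arm holds its last target. There are 200 camera calls.

TASK

Push the sample carrier with the fingertips along the probe station's loading lane, nose first under the hanging flap so that it swings open, and on until it sits fully home against the end stops; never lift or tip it. Then draw the fingers back out from under the flap so that it swings shut behind the carrier. Leave the jar, the loose positioner and the little case where they stand.

Things in the scene. Friction and masses are not known exactly. Their poses are not given: they have to be found in the camera images.
- station: loading station, fixed: black deck 300 x 210 mm, top 40 mm above the table. Origin at table height straight below the flap's axle, mid-lane; +x is the loading direction (roughly from the robot's right to its left). Deck spans x -175 to +125 mm. Two rails 8 mm high bound a lane 90 mm wide from x -20 to +115 mm; back from there they flare to 154 mm apart at x -130 mm
- carrier: loose sample carrier lying flat on the deck before the flap: solid aluminium block 64 mm long (x) x 80 wide (y) x 34 high, 200 to 420 g, its two front (+x) corners bevelled 12 mm, a dark disc on top; the rear face (x -32 mm) is plain, full width. Origin: centre of its underside. It starts between the flared rails, within 0.1 rad of the lane. Pressing tips drag it sideways too, by friction
- home (a point): where the carrier's origin lies when fully home: on the deck, 59 mm beyond the axle, the carrier's rear face 27 mm beyond the shut flap. Its nose then touches two steel end stop blocks 26 mm high, near faces 91 mm beyond the axle. Beside this nest, 61 to 97 mm either side of mid-lane and 52 to 98 mm beyond the axle, fixed probe positioners stand 42 mm above the deck
- flap (a joint): steel flap, 84 mm wide, 2.5 mm thick, 80 g, hinged on the axle: 0 rad = shut (stopped from swinging back toward the carrier's start), up to 1.4 rad as its lower edge swings along +x of the station and up. It falls shut by gravity. The pushed carrier opens it to about 0.5 rad; it drops once the carrier's rear is 23 mm past the axle. Fingers leaning 40 to 50 degrees reach in below the axle
- flap_edge (a point): middle of the flap's lower edge, 47 mm from the axle; 28 mm above the deck when shut
- jar: bystander: small glass jar with black cap, 36 mm across, 55 mm tall, on the table; origin at its underside
- positioner: bystander: loose black probe positioner block 45 x 40 mm, 52 mm tall with its knob, on the table; origin at its underside
- case: bystander: small grey and white probe tip case 60 x 45 x 20 mm on the table; origin at its underside
- axle (a point): middle of the steel axle that carries the flap, level across the lane 75 mm above the deck (13 mm thick with the flap's barrel), held by two black posts 18 mm thick along the lane, 100 mm clear between them, tops 79 mm above the deck. Nothing roofs the lane before or behind it
Things that resemble listed ones, but are neither listed nor needed, are in the scene too. There is more than one size of the carrier; the one meant has the size given above.

How it is judged:
By the outcome, as a careful person would: the job done as asked, in the order asked, and still so for the second after the job is handed in, with the robot touching nothing.
It also fails if it takes over 48 s, if anything falls off the work surface, if the arm or the gripper's body presses on something with over 40 N, if the wrist force passes 120 N, or if a joint passes its speed limit or range.

## Working session

There is one attempt and no reset: what is moved stays moved. The work goes in short steps, Python scripts to look and compute and a tool call to move; the robot and the scene stay as the last step left them, time stands still between calls to the robot, and variables do not carry over. Pictures are saved under pics/ and viewed, at most 10 in all, crops included, and the job is handed in when it is done.

Besides the shell and the picture viewer there is one more tool, called after ">>>" by a JSON object that holds its "api" and its "payload", one argument or row to a line. carry_out: Moves the arm, as the interface text tells. Its arguments: {"type":"object","properties":{"series":{"type":"string"},"jaw":{"type":"number"},"grip_force":{"type":"number"}},"required":["series"]}

```bash
ls; mkdir -p pics; cat > h.py <<'E'
import numpy as np,cv2
from workcell import bot,eyes,spot_in
from scipy.spatial.transform import Rotation as R
def cal(n,s=None):
    c=eyes.get_calibration(n);K=np.array(c['K']);d=np.array(c['distortion'])
    if n=='wrist':
        T=np.array(c['T_tool_cam']);W=np.eye(4);W[:3,:3]=R.from_rotvec(s['tcp_rot']).as_matrix();W[:3,3]=s['tool_pos'];M=W@T
    else:
        M=np.eye(4);r=np.array(c['rotation']);M[:3,:3]=r if r.shape==(3,3) else R.from_rotvec(r).as_matrix();M[:3,3]=c['position']
    return K,d,M
def pts(n,dep,s=None):
    K,d,M=cal(n,s);h,w=dep.shape
    u,v=np.meshgrid(np.arange(w),np.arange(h))
    p=cv2.undistortPoints(np.stack([u,v],-1).reshape(-1,1,2).astype(np.float64),K,d).reshape(h,w,2)
    P=np.concatenate([p*dep[...,None],dep[...,None]],-1)@M[:3,:3].T+M[:3,3]
    P[dep==0]=np.nan
    return P
E
python3 - <<'E'
from h import *
print(bot.read_state())
for n in('scene','side'):
    im,d=eyes.read_camera(n);cv2.imwrite(f'pics/{n}0.png',im);np.savez(f'{n}0.npz',im=im,d=d)
    P=pts(n,d);print(n,eyes.get_calibration(n)['position'])
    for t in('station','carrier','flap','jar','positioner','case'):
        for o in spot_in(n,t)[:3]:
            c,r=map(int,o['rect'][:2]);print(t,np.round(o['score'],2),np.round(o['rect']),np.round(P[r,c],3))
E
```

```text
pics
{'time': 0.0, 'q': array([ 1.27309492e+00,  2.64790327e-01,  1.60537823e+00, -1.35760151e-06,
        1.27370339e+00, -3.68715754e-02]), 'joint_vel': array([-1.04229092e-03,  3.99797357e-04, -2.51338080e-04,  1.67530095e-06,
       -1.23421099e-03,  7.12113302e-04]), 'joint_torque': array([ 2.26099573e-04, -5.15100288e+01, -3.67320478e+01, -4.97471956e-05,
        1.24716581e-02,  6.53225015e-05]), 'tool_pos': array([0.17384788, 0.65150063, 0.24393466]), 'tcp_rot': array([-0.40850007, -3.1145374 ,  0.00353023]), 'wrist_force': array([0.28612299, 0.39926441, 0.04975882]), 'torque': array([-0.00579473, -0.01176917,  0.01775325]), 'grip_force': 0.0, 'width': 0.9979578194960325}
scene [ 1.00364049 -0.31424403  0.49837871]
station 0.68 [310. 247. 202. 152.] [ 0.645 -0.032  0.068]
carrier 0.93 [378. 350.  89.  80.] [ 0.834 -0.073  0.049]
carrier 0.72 [285. 246.  54.  58.] [ 0.625 -0.069  0.078]
carrier 0.72 [190. 199.  65.  48.] [ 0.371 -0.117  0.048]
flap 0.63 [321. 206.  37.  44.] [0.598 0.03  0.093]
jar 0.56 [275. 190.  15.  31.] [0.447 0.032 0.047]
jar 0.41 [326. 204.  38.  45.] [0.607 0.032 0.104]
positioner 0.79 [432. 281.  36.  40.] [0.802 0.088 0.038]
case 0.66 [305. 176.  28.  20.] [0.419 0.134 0.023]
side [0.28066881 0.61614959 0.9013707 ]
station 0.83 [325. 200. 132. 121.] [0.592 0.03  0.04 ]
carrier 0.94 [262. 150.  48.  44.] [ 0.808 -0.045  0.048]
carrier 0.9 [338. 167.  37.  28.] [ 0.596 -0.049  0.076]
carrier 0.65 [444. 204.  58.  42.] [ 0.333 -0.074  0.047]
flap 0.59 [322. 184.  34.  24.] [0.596 0.03  0.098]
jar 0.61 [384. 231.  14.  23.] [0.432 0.058 0.054]
positioner 0.61 [236. 197.  22.  24.] [0.789 0.114 0.044]
case 0.55 [375. 272.  22.  31.] [0.414 0.146 0.02 ]
```

```bash
python3 - <<'E'
import cv2
a=cv2.imread('pics/scene0.png')[120:400,120:500];b=cv2.imread('pics/side0.png')[110:300,200:490]
cv2.imwrite('pics/a.png',cv2.resize(a,None,fx=2.1,fy=2.1));cv2.imwrite('pics/b.png',cv2.resize(b,None,fx=2.7,fy=2.7))
E
```

```text
(no output)
```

View pics/a.png

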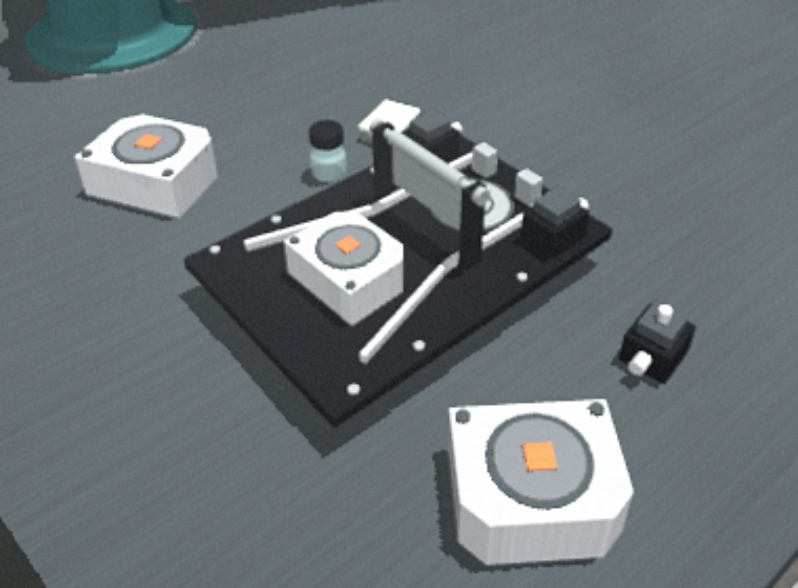

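View pics/b.png

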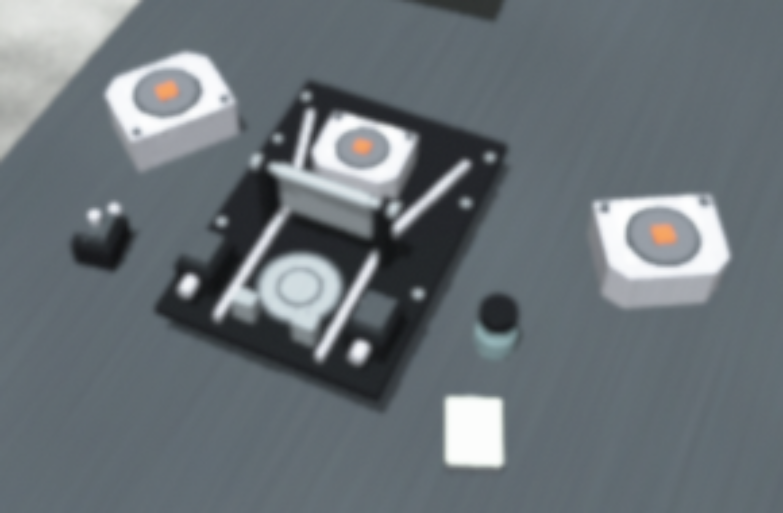

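The first picture shows the right carrier on the deck at about (345,265), before the flap at (430,180). The other two carriers are look-alikes of a different size lying on the table. The side view agrees. Next I fit the poses.

```bash
cat > fit.py <<'E'
from h import *
from scipy.optimize import minimize
def rectfit(X,L,W):  # pose of LxW rect best covering pts
    X=X[~np.isnan(X[:,0])]
    c,(w,h),a=cv2.minAreaRect(X.astype(np.float32)*1000)
    return np.array(c)/1000,(w,h),a
E
python3 - <<'E'
from fit import *
for n in('scene','side'):
    z=np.load(f'{n}0.npz');P=pts(n,z['d']);im=z['im'].astype(int)
    Z=P[...,2];near=np.hypot(P[...,0]-.6,P[...,1]-.02)<.22
    # deck: dark
    m=near&(abs(Z-.04)<.006)&(im.max(2)<60)
    k=np.ones((3,3),np.uint8);m2=cv2.morphologyEx(m.astype(np.uint8),cv2.MORPH_OPEN,k)
    nl,lab,st,_=cv2.connectedComponentsWithStats(m2);i=1+st[1:,4].argmax();
    print(n,'deck',m.sum(),np.nanmedian(Z[lab==i]),rectfit(P[m2>0][:,:2],0,0))
    m=(np.hypot(P[...,0]-.61,P[...,1]+.055)<.07)&(abs(Z-.074)<.006)
    m2=cv2.morphologyEx(m.astype(np.uint8),cv2.MORPH_OPEN,k)
    print('carrier top',m2.sum(),np.nanmedian(Z[m2>0]),rectfit(P[m2>0][:,:2],0,0))
    # axle: highest pts
    m=near&(Z>.108)&(Z<.14)
    q=P[m];print('axle',m.sum(),rectfit(q[:,:2],0,0),np.percentile(q[:,2],[5,50,95]))
    mm=(im[...,2]>180)&(im[...,1]<160)&(im[...,0]<90)&near   # orange
    print('orange',np.nanmean(P[mm],0))
E
```

```text
scene deck 7423 0.04130975625224009 (array([0.60375452, 0.00471503]), (207.76956176757812, 296.9458312988281), 1.2777286767959595)
carrier top 1441 0.07578822753799247 (array([ 0.60727759, -0.05279063]), (82.69356536865234, 66.06034851074219), 4.119653701782227)
axle 573 (array([0.60135822, 0.03124605]), (132.16204833984375, 18.86100959777832), 0.9240952134132385) [0.11114144 0.12003778 0.12344729]
orange [ 0.61012246 -0.05995829  0.07664113]
side deck 3559 0.040328096125855306 (array([0.59873425, 0.00798215]), (208.0410614013672, 298.4179382324219), 0.9569430351257324)
carrier top 690 0.07487801407098771 (array([ 0.60649353, -0.05487759]), (81.06192779541016, 66.89058685302734), 3.427356481552124)
axle 353 (array([0.60038202, 0.03077542]), (133.5029754638672, 20.499631881713867), 0.34539762139320374) [0.1122891  0.11967163 0.12307748]
orange [nan nan nan]<stdin>:17: RuntimeWarning: Mean of empty slice
```

>>> {"api": "carry_out", "payload": {
  "series": "-0.05 0.06 0 0; -0.05 0.06 0 0; -0.04 0.06 0 0; 0 0.06 0 0; 0 0.06 0 0; 0 0.06 0 0; 0 0 0 0",
  "jaw": -1
}}

```text
time: 1.58
tool_pos: [0.0591, 0.9788, 0.233]
tcp_rot: [0.408, 3.115, -0.014]
wrist_force: [-1.0, 0.3, -2.4]
width: -0.003
grip_force: 0.0
```

>>> {"api": "carry_out", "payload": {
  "series": "0 0.03 0 0; 0 0.03 0 0; 0 0.03 0 0; 0 0.03 0 0; 0 0 0 0"
}}

```text
time: 2.2
tool_pos: [0.0559, 1.0362, 0.2282]
tcp_rot: [-0.407, -3.11, -0.087]
wrist_force: [-0.3, -0.1, -0.2]
width: 0.001
grip_force: 0.0
```

```bash
python3 - <<'E'
from h import *
s=bot.read_state();print(s['q'],s['tool_pos'],R.from_rotvec(s['tcp_rot']).as_matrix().round(3))
E
```

```text
[1.49250218e+00 1.10934810e+00 3.14398006e-01 1.33708106e-03
 1.66206716e+00 1.82451330e-01] [0.05586861 1.03615202 0.2281601 ] [[-0.966  0.258  0.003]
 [ 0.257  0.965  0.056]
 [ 0.011  0.055 -0.998]]
```

>>> {"api": "carry_out", "payload": {
  "series": "0 0.06 0 0; 0 0.06 0 0; 0 0.06 0 0; 0 0.06 0 0; 0 0 0 0"
}}

```text
time: 2.82
tool_pos: [0.0477, 1.1043, 0.18]
tcp_rot: [-0.403, -3.08, -0.333]
wrist_force: [0.6, 0.7, 0.4]
width: 0.001
grip_force: 0.0
```

```bash
cat > st.py <<'E'
from h import *
s=bot.read_state();print(s['time'],s['q'].round(3),s['tool_pos'].round(3));m=R.from_rotvec(s['tcp_rot']).as_matrix();print('z',m[:,2].round(3),'y',m[:,1].round(3))
E
python3 st.py
```

```text
2.825 [1.504 1.163 0.314 0.004 1.45  0.193] [0.048 1.104 0.18 ]
z [ 0.01   0.213 -0.977] y [0.256 0.944 0.208]
```

>>> {"api": "carry_out", "payload": {
  "series": "0 0.06 0.02 0; 0 0.06 0.02 0; 0 0.06 0.02 0; 0 0.06 0.02 0; 0 0.06 0.02 0; 0 0.06 0.02 0; 0 0.06 0.02 0; 0 0.06 0.02 0; 0 0 0 0"
}}

```text
time: 3.95
tool_pos: [0.0355, 1.2073, 0.2455]
tcp_rot: [-0.385, -2.945, -0.859]
wrist_force: [-0.7, -0.1, 0.9]
width: -0.001
grip_force: 0.0
```

```bash
python3 st.py
```

```text
3.95 [1.519 1.144 0.311 0.007 1.121 0.207] [0.035 1.207 0.246]
z [ 0.021  0.535 -0.844] y [0.251 0.815 0.523]
```

>>> {"api": "carry_out", "payload": {
  "series": "0 0.06 0.03 0; 0 0.06 0.03 0; 0 0.06 0.03 0; 0 0.06 0.03 0; 0 0.06 0.03 0; 0 0.06 0.03 0; 0 0.06 0.03 0; 0 0 0 0"
}}

```text
time: 4.95
tool_pos: [0.0278, 1.2688, 0.3444]
tcp_rot: [-0.36, -2.769, -1.258]
wrist_force: [0.1, 0.2, -0.7]
width: 0.001
grip_force: 0.0
```

```bash
python3 st.py
```

```text
4.95 [1.527 1.108 0.311 0.01  0.872 0.212] [0.028 1.269 0.344]
z [ 0.025  0.751 -0.66 ] y [0.244 0.635 0.733]
```

>>> {"api": "carry_out", "payload": {
  "series": "0.02 -0.06 0 3; 0.02 -0.06 0 0; 0.03 -0.05 0 0; 0.04 -0.05 0 0; 0.04 -0.05 0 0; 0.04 -0.05 0 0; 0.04 -0.05 0 0; 0.04 -0.05 0 0; 0.04 -0.05 0 0; 0.04 -0.05 0 0; 0 0 0 0"
}}

```text
time: 6.32
tool_pos: [0.3679, 0.7812, 0.3444]
tcp_rot: [-0.312, -2.766, -1.246]
wrist_force: [-0.2, 0.3, 0.7]
width: 0.003
grip_force: 0.0
```

```bash
python3 st.py
```

```text
6.325 [ 0.927  0.218  1.685  0.807  0.672 -0.923] [0.368 0.781 0.344]
z [ 0.     0.749 -0.662] y [0.223 0.646 0.73 ]
```

>>> {"api": "carry_out", "payload": {
  "series": "0.04 -0.05 0 1; 0.04 -0.05 0 0; 0.04 -0.05 0 0; 0.04 -0.05 0 0; 0.04 -0.05 0 0; 0.03 -0.05 0 0; 0 -0.05 0 0; 0 -0.05 0 0; 0 -0.05 0 0; 0 -0.05 0 0; 0 -0.05 0 0; 0 -0.05 0 0; 0 0 0 0"
}}

```text
time: 7.95
tool_pos: [0.5897, 0.1882, 0.3441]
tcp_rot: [-0.284, -2.762, -1.24]
wrist_force: [0.9, 0.2, 0.1]
width: -0.004
grip_force: 0.0
```

```bash
python3 st.py
```

```text
7.95 [-0.145  0.129  1.79   0.837  1.46  -1.713] [0.59  0.188 0.344]
z [-0.015  0.748 -0.663] y [0.21  0.651 0.73 ]
```

>>> {"api": "carry_out", "payload": {
  "series": "0.005 -0.06 0 0; 0.005 -0.06 0 0; 0.005 -0.06 0 0; 0.005 -0.06 0 0; 0.005 -0.06 0 0; 0.002 -0.045 0 0; 0 0 -0.06 0; 0 0 -0.06 0; 0 0 -0.06 0; 0 0 -0.04 0; 0 0 -0.03 0; 0 0 0 0; 0 0 0 0"
}}

```text
time: 9.57
tool_pos: [0.617, -0.1545, 0.0959]
tcp_rot: [-0.277, -2.763, -1.241]
wrist_force: [-0.1, -0.4, -0.6]
width: 0.004
grip_force: 0.0
```

```bash
python3 st.py; python3 - <<'E'
from h import *
im,d=eyes.read_camera('scene');np.savez('scene1.npz',im=im,d=d)
cv2.imwrite('pics/c.png',cv2.resize(im[130:350,140:440],None,fx=2.6,fy=2.6,interpolation=cv2.INTER_CUBIC))
E
```

```text
9.575 [-0.61   0.621  1.617  0.65   1.509 -2.231] [ 0.617 -0.155  0.096]
z [-0.017  0.749 -0.663] y [0.206 0.651 0.73 ]
```

View pics/c.png

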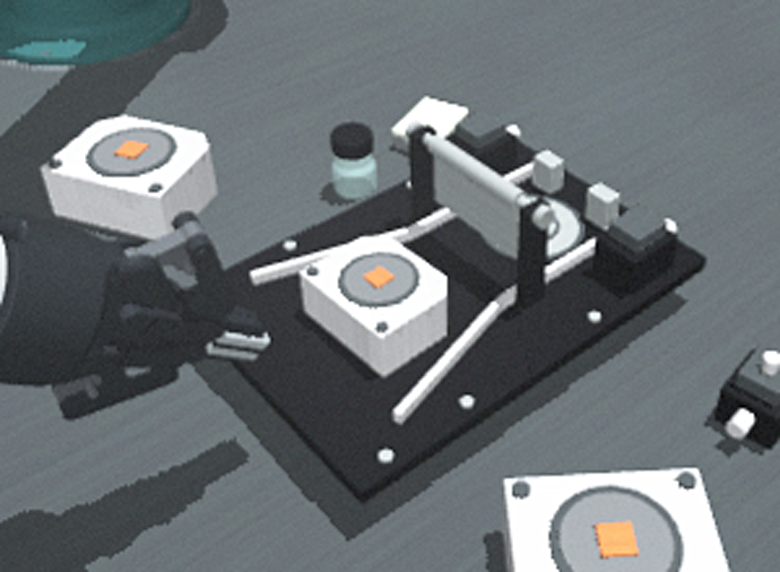

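The fingers show at (240,345), pointing under the carrier's rear edge, with a knuckle standing up at (190,220). I check the gripper's profile for clearance under the axle.

```bash
python3 - <<'E'
from h import *
s=bot.read_state();z=np.load('scene1.npz');P=pts('scene',z['d'])
M=R.from_rotvec(s['tcp_rot']).as_matrix()
m=(P[...,1]<-.1)&(P[...,2]>.046)&(np.hypot(P[...,0]-.617,P[...,1]+.25)<.2)
q=(P[m]-s['tool_pos'])@M*1000
for a in range(-110,30,8):
    k=(q[:,2]>=a)&(q[:,2]<a+8)&(abs(q[:,0])<60)
    if k.sum()>3: print(a,k.sum(),'y',np.percentile(q[k,1],[2,98]).round(),'x',np.percentile(q[k,0],[2,98]).round())
E
```

```text
-110 122 y [22. 40.] x [-11.   8.]
-102 192 y [ 4. 43.] x [-11.   9.]
-94 404 y [-35.  47.] x [-19.   6.]
-86 461 y [-56.  59.] x [-19.  10.]
-78 439 y [-56.  63.] x [-16.  10.]
-70 283 y [-54.  57.] x [-16.  -2.]
-62 286 y [-48.  51.] x [-16.   3.]
-54 221 y [-42.  45.] x [-16.  14.]
-46 251 y [-36.  37.] x [-12.  11.]
-38 180 y [-30.  32.] x [-13.   8.]
-30 65 y [-20.  17.] x [-12.  -5.]
-22 71 y [-11.  15.] x [-10.  -0.]
-14 90 y [-12.  15.] x [-10.   6.]
-6 81 y [-12.  15.] x [-10.   7.]
2 68 y [-11.  15.] x [-10.   6.]
10 11 y [-3.  8.] x [-10.  -3.]
```

```bash
cat > tw.py <<'E'
from h import *
s=bot.read_state();M=R.from_rotvec(s['tcp_rot']).as_matrix();up=np.array([0,0,1.])
u=M.T@up;L=np.radians(45);t=np.array([np.sin(L),0,-np.cos(L)])
a=np.cross(t,u);ang=np.degrees(np.arcsin(np.linalg.norm(a)));w=M@a/np.linalg.norm(a);r=np.cross(up,w)
az=lambda v:round(float(np.degrees(np.arctan2(v[1],v[0]))),1)
print('t',s['time'],'q',s['q'].round(2),'pos',s['tool_pos'].round(3),'az',az(s['tool_pos']),'u',u.round(3),'angle left',round(ang,1),'push az',az(r),'lean',round(float(np.degrees(np.arccos(-M[2,2]))),1),'lean az',az(M[:,2]))
E
python3 tw.py
```

```text
t 9.625 q [-0.61  0.62  1.62  0.65  1.51 -2.23] pos [ 0.617 -0.155  0.097] az -14.1 u [ 0.164  0.73  -0.663] angle left 54.2 push az -147.1 lean 48.4 lean az 91.2
```

>>> {"api": "carry_out", "payload": {
  "series": "0 -0.02 0.06 0; 0 0 0.06 0; 0 0 0.06 0; 0 0.05 0.06 0; 0 0.055 0 -5; 0 0.055 0 -8; 0 0.055 0 -8; 0 0.055 0 -8; 0 0.055 0 -8; 0 0.055 0 -8; 0 0.055 0 -8; 0 0.055 0 -8; 0 0.05 0 -8; 0 0.05 0 -8; 0 0 0 0"
}}

```text
time: 11.5
tool_pos: [0.6123, 0.2991, 0.3072]
tcp_rot: [1.596, 2.114, 0.988]
wrist_force: [0.3, -0.6, 0.1]
width: 0.003
grip_force: 0.0
```

```bash
python3 tw.py
```

```text
t 11.5 q [ 0.38 -0.15  2.11  0.21  0.42 -0.06] pos [0.612 0.299 0.307] az 26.0 u [ 0.153  0.685 -0.713] angle left 52.2 push az 147.8 lean 44.6 lean az 28.5
```

>>> {"api": "carry_out", "payload": {
  "series": "-0.03 0.045 0 -8; -0.03 0.045 0 -8; -0.03 0.045 0 -8; -0.03 0.045 0 -8; -0.03 0.045 0 -8; -0.03 0.045 0 -8; -0.03 0.045 0 -8; -0.03 0.045 0 -8; -0.03 0.045 0 -8; 0 0.04 0 -5; 0 0 0 0"
}}

```text
time: 12.88
tool_pos: [0.4053, 0.6379, 0.2841]
tcp_rot: [2.309, 1.049, 0.55]
wrist_force: [0.7, -0.1, -0.9]
width: 0.004
grip_force: 0.0
```

```bash
python3 tw.py
```

```text
t 12.875 q [ 1.25  0.47  1.4  -0.68  1.45  2.12] pos [0.405 0.638 0.284] az 57.6 u [ 0.14   0.621 -0.771] angle left 49.9 push az 87.1 lean 39.5 lean az -28.5
```

>>> {"api": "carry_out", "payload": {
  "series": "-0.01 0.06 0 -8; 0.01 0.06 0 -8; 0.01 0.06 0 0; 0.02 0.06 0 0; 0.02 0.05 0 0; 0.03 0.05 0 0; 0.03 0.05 0 0; 0 0 0 0"
}}

```text
time: 13.88
tool_pos: [0.4772, 0.8743, 0.2533]
tcp_rot: [2.432, 0.792, 0.571]
wrist_force: [0.8, 0.0, -0.0]
width: 0.0
grip_force: 0.0
```

```bash
python3 tw.py
```

```text
t 13.875 q [ 1.25  1.16  0.32 -0.68  1.8   2.08] pos [0.477 0.874 0.253] az 61.4 u [ 0.227  0.585 -0.779] angle left 44.7 push az 77.7 lean 38.9 lean az -32.7
```

>>> {"api": "carry_out", "payload": {
  "series": "0.03 0.054 0 0; 0.03 0.054 0 0; 0.03 0.054 0 0; 0.03 0.054 0 0; 0.03 0.054 0 0; 0.03 0.054 0 0; 0 0 0 0"
}}

```text
time: 14.75
tool_pos: [0.5699, 0.9441, 0.1951]
tcp_rot: [2.488, 0.933, 0.835]
wrist_force: [-0.0, -0.7, -0.1]
width: -0.0
grip_force: 0.0
```

```bash
python3 tw.py
```

```text
t 14.75 q [ 1.2   1.22  0.32 -0.69  1.48  2.07] pos [0.57  0.944 0.195] az 58.9 u [ 0.401  0.506 -0.763] angle left 34.6 push az 91.9 lean 40.3 lean az -10.5
```

>>> {"api": "carry_out", "payload": {
  "series": "-0.02 -0.02 0.04 -8; -0.02 0 0.03 -8; 0 0.03 0.02 -8; 0.02 0.054 0.02 0; 0.03 0.054 0.02 0; 0.03 0.054 0.02 0; 0.03 0.054 0.02 0; 0.03 0.054 0.02 0; 0 0 0 0"
}}

```text
time: 15.88
tool_pos: [0.5691, 0.9257, 0.2999]
tcp_rot: [2.647, 0.544, 0.985]
wrist_force: [0.1, -0.4, 0.2]
width: 0.001
grip_force: 0.0
```

```bash
python3 tw.py
```

```text
t 15.875 q [ 1.2   1.13  0.31 -0.73  1.53  2.33] pos [0.569 0.926 0.3  ] az 58.4 u [ 0.57   0.369 -0.735] angle left 22.8 push az 86.8 lean 42.7 lean az -9.7
```

>>> {"api": "carry_out", "payload": {
  "series": "0.01 0.054 0.02 -6; 0.02 0.054 0.02 0; 0.02 0.054 0.02 0; 0.02 0.054 0.02 0; 0.03 0.054 0.02 0; 0.03 0.054 0.02 0; 0.03 0.054 0.02 0; 0.03 0.054 0.02 0; 0 0 0 0"
}}

```text
time: 17.0
tool_pos: [0.6269, 0.9958, 0.3448]
tcp_rot: [2.737, 0.61, 1.331]
wrist_force: [-0.2, -0.0, 0.3]
width: -0.0
grip_force: 0.0
```

```bash
python3 tw.py
```

```text
t 17.0 q [ 1.17  1.12  0.31 -0.76  1.24  2.38] pos [0.627 0.996 0.345] az 57.8 u [ 0.749  0.202 -0.632] angle left 12.6 push az 132.5 lean 50.8 lean az 10.0
```

>>> {"api": "carry_out", "payload": {
  "series": "-0.01 -0.05 0.01 8; -0.01 -0.05 0.01 8; -0.01 -0.05 0.01 8; -0.01 -0.05 0.01 8; -0.01 -0.05 0 8; -0.01 -0.05 0 8; -0.01 -0.05 0 8; -0.01 -0.05 0 8; -0.01 -0.05 0 8; -0.01 -0.05 0 8; -0.01 -0.05 0 0; -0.02 -0.05 0 0; -0.02 -0.05 0 0; -0.02 -0.04 0 0; 0 0 0 0"
}}

```text
time: 18.88
tool_pos: [0.4894, 0.4449, 0.3721]
tcp_rot: [-1.925, -1.718, -1.025]
wrist_force: [0.4, 0.4, 1.1]
width: -0.002
grip_force: 0.0
```

```bash
python3 tw.py
```

```text
t 18.875 q [ 0.44 -0.18  2.03  0.8   0.78  0.12] pos [0.489 0.445 0.372] az 42.3 u [ 0.716  0.194 -0.67 ] angle left 11.3 push az 178.3 lean 47.9 lean az 68.3
```

>>> {"api": "carry_out", "payload": {
  "series": "-0.01 -0.05 0 6; -0.01 -0.05 0 6; -0.02 -0.05 0 6; -0.02 -0.05 0 0; -0.02 -0.05 0 0; -0.03 -0.05 0 0; -0.05 -0.02 0 0; -0.05 -0.01 0 0; -0.05 -0.01 0 0; 0 0 0 0"
}}

```text
time: 20.12
tool_pos: [0.2303, 0.1062, 0.3721]
tcp_rot: [-1.591, -1.941, -0.906]
wrist_force: [0.2, 0.1, -0.4]
width: 0.002
grip_force: 0.0
```

```bash
python3 tw.py
```

```text
t 20.125 q [-0.68 -0.65  2.33  0.7   1.93 -0.79] pos [0.23  0.106 0.372] az 24.8 u [ 0.714  0.195 -0.672] angle left 11.4 push az -164.7 lean 47.8 lean az 86.0
```

>>> {"api": "carry_out", "payload": {
  "series": "-0.03 -0.01 0 0; -0.03 -0.01 0 0; -0.03 -0.01 0 0; 0 0 0 0"
}}

```text
time: 20.62
tool_pos: [0.1417, 0.0758, 0.3722]
tcp_rot: [-1.591, -1.939, -0.906]
wrist_force: [0.8, -0.3, -0.6]
width: 0.0
grip_force: 0.0
```

```bash
python3 tw.py
```

```text
t 20.625 q [-1.06 -0.77  2.38  0.53  2.2  -1.09] pos [0.142 0.076 0.372] az 28.1 u [ 0.715  0.194 -0.671] angle left 11.3 push az -164.4 lean 47.8 lean az 86.1
```

>>> {"api": "carry_out", "payload": {
  "series": "0.05 0 0 5; 0.05 -0.01 0 0; 0.05 -0.03 0 0; 0.05 -0.03 0 0; 0.05 -0.03 0 0; 0.05 -0.04 0 0; 0.05 -0.04 0 0; 0.05 -0.04 0 0; 0.05 -0.03 0 0; 0.01 -0.02 -0.04 0; 0 0 -0.06 0; 0 0 -0.06 0; 0 0 -0.06 0; 0 0 -0.04 0; 0 0 0 0"
}}

```text
time: 22.5
tool_pos: [0.5926, -0.1873, 0.107]
tcp_rot: [-1.492, -1.982, -0.869]
wrist_force: [0.5, -0.3, 0.2]
width: -0.001
grip_force: 0.0
```

```bash
python3 tw.py; cat > cl.py <<'E'
from h import *
s=bot.read_state();M=R.from_rotvec(s['tcp_rot']).as_matrix();p=s['tool_pos']
C=np.array([[x,y,14] for x in(-11,11) for y in(-13,13)])/1000@M.T+p
print('tip corners',C.round(4).tolist())
E
python3 cl.py; python3 - <<'E'
from h import *
s=bot.read_state();im,d=eyes.read_camera('scene');np.savez('scene2.npz',im=im,d=d)
cv2.imwrite('pics/d.png',cv2.resize(im[130:350,140:440],None,fx=2.6,fy=2.6,interpolation=cv2.INTER_CUBIC))
P=pts('scene',d);M=R.from_rotvec(s['tcp_rot']).as_matrix()
m=(P[...,1]<-.1)&(P[...,2]>.046)&(np.hypot(P[...,0]-.6,P[...,1]+.3)<.25)&(P[...,0]>.45)
q=(P[m]-s['tool_pos'])@M*1000
for a in range(-70,30,8):
    k=(q[:,2]>=a)&(q[:,2]<a+8)&(abs(q[:,0])<60)
    if k.sum()>3: print(a,k.sum(),'y',np.percentile(q[k,1],[2,98]).round(),'x',np.percentile(q[k,0],[2,98]).round(), 'n',np.percentile(q[k]@[.965,.262,0],[2,98]).round())
E
```

```text
t 22.5 q [-0.66  0.6   1.62  0.61  1.54 -1.16] pos [ 0.593 -0.187  0.107] az -17.5 u [ 0.721  0.188 -0.667] angle left 11.0 push az -156.9 lean 48.2 lean az 91.5
tip corners [[0.5828, -0.1864, 0.0873], [0.6078, -0.1814, 0.0922], [0.5769, -0.1724, 0.1032], [0.6019, -0.1674, 0.108]]
-70 144 y [-12.  59.] x [-14.  19.] n [-9. 28.]
-62 144 y [-13.  52.] x [-15.  19.] n [-10.  25.]
-54 81 y [-5. 46.] x [-8. 18.] n [ 4. 24.]
-46 55 y [ 8. 40.] x [-9. 15.] n [ 0. 23.]
-38 68 y [-8. 33.] x [-8. 15.] n [ 0. 21.]
-30 6 y [-9. 10.] x [14. 15.] n [12. 16.]
-22 47 y [-5. 14.] x [-5. 13.] n [-2. 14.]
-14 83 y [-5. 14.] x [-8. 13.] n [-7. 13.]
-6 77 y [-4. 14.] x [-9. 13.] n [-7. 13.]
2 48 y [-1. 13.] x [-9. 13.] n [-7. 13.]
10 19 y [5. 7.] x [-8. 11.] n [-6. 13.]
```

View pics/d.png

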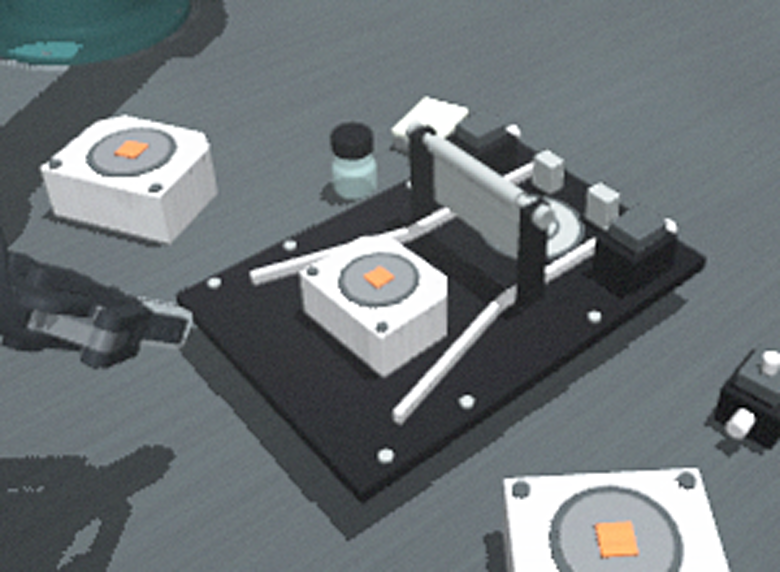

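Fingers show at (170,325), aligned behind the carrier, with a few mm of clearance predicted under the axle.

>>> {"api": "carry_out", "payload": {
  "series": "0.005 0 -0.03 0; 0 0.03 -0.015 0; 0 0.03 0 0; 0 0.012 0 0; 0 0.008 0 0; 0 0.008 0 0; -0.0005 0.008 0 0; -0.0005 0.008 0 0; 0 0.008 0 0; -0.0005 0.008 0 0; 0 0 0 0"
}}

```text
time: 23.92
tool_pos: [0.5961, -0.0705, 0.0669]
tcp_rot: [-1.495, -1.989, -0.872]
wrist_force: [0.4, -0.7, 0.6]
width: -0.003
grip_force: 0.5
```

```bash
cat > car.py <<'E'
from fit import *
import sys
n=sys.argv[1];tag=sys.argv[2]
im,d=eyes.read_camera(n);P=pts(n,d);Z=P[...,2]-(.0015 if n=='scene' else .001)
cv2.imwrite(f'pics/{tag}.png',cv2.resize(im[130:350,140:440] if n=='scene' else im[110:260,230:440],None,fx=2.6,fy=2.6,interpolation=cv2.INTER_CUBIC))
th=np.radians(91.1);o=np.array([.6007,.0312]);Q=(P[...,:2]-o)@np.array([[np.cos(th),-np.sin(th)],[np.sin(th),np.cos(th)]])
m=(Q[...,0]>-.13)&(Q[...,0]<.1)&(abs(Q[...,1])<.06)&(abs(Z-.074)<.005)&(im.min(2)>70)
m2=cv2.morphologyEx(m.astype(np.uint8),cv2.MORPH_OPEN,np.ones((3,3),np.uint8))
nl,lab,stt,_=cv2.connectedComponentsWithStats(m2);k=lab==1+stt[1:,4].argmax()
q=Q[k]*1000;print('carrier st-frame mm',stt[1:,4].max(),rectfit(q/1000,0,0),'x',np.percentile(q[:,0],[1,99]).round(1),'y',np.percentile(q[:,1],[1,99]).round(1))
s=bot.read_state();print(s['time'],s['tool_pos'].round(4),s['wrist_force'].round(1))
E
python3 cl.py;python3 car.py scene e; python3 car.py side f
```

```text
tip corners [[0.5864, -0.0697, 0.0471], [0.6114, -0.0647, 0.0522], [0.5804, -0.0555, 0.0629], [0.6054, -0.0506, 0.0679]]
carrier st-frame mm 1287 (array([-0.0538892 , -0.00899572]), (82.11433410644531, 64.84403228759766), 80.91278076171875) x [-89.7 -22. ] y [-50.   31.3]
23.975 [ 0.5961 -0.0706  0.0667] [ 0.2 -0.4  0.8]
carrier st-frame mm 540 (array([-0.07358955, -0.00698026]), (67.7959976196289, 83.81536102294922), 0.6589401364326477) x [-102.1  -40.6] y [-46.6  33.4]
24.025 [ 0.5961 -0.0707  0.0666] [-0.5 -0.6  0.2]
```

View pics/e.png

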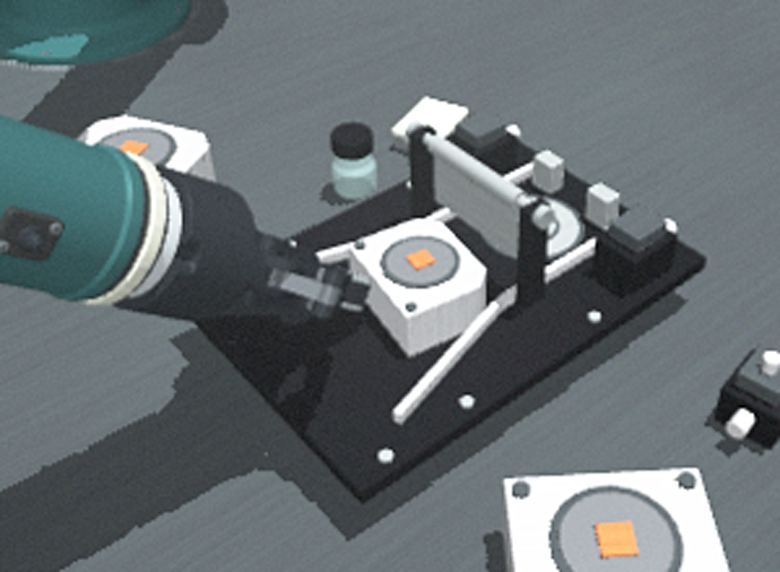

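The carrier (420,280) has turned about 9° clockwise. I back off and push right of its centre.

>>> {"api": "carry_out", "payload": {
  "series": "0 -0.012 0 0; 0.018 0 -0.004 0; 0 0.008 0 0; 0 0.006 0 0; 0 0.006 0 0; 0 0.006 0 0; 0 0.006 0 0; 0 0 0 0"
}}

```text
time: 25.02
tool_pos: [0.605, -0.0561, 0.0623]
tcp_rot: [-1.487, -1.992, -0.851]
wrist_force: [-30.5, -29.5, 15.0]
width: 0.001
grip_force: 19.5
```

```bash
python3 cl.py;python3 car.py scene g
```

```text
tip corners [[0.5951, -0.0555, 0.0427], [0.6201, -0.0502, 0.0474], [0.5891, -0.0414, 0.0584], [0.6141, -0.0361, 0.0631]]
carrier st-frame mm 1333 (array([-0.03664454, -0.0048096 ]), (91.17186737060547, 86.55050659179688), 83.8074951171875) x [-79.2   3.2] y [-48.   36.8]
25.075 [ 0.605  -0.0561  0.0623] [-30.1 -29.9  14.6]
```

```bash
python3 - <<'E'
import cv2
a=cv2.imread('pics/g.png');cv2.imwrite('pics/g2.png',cv2.resize(a[200:460,200:560],None,fx=2.2,fy=2.2))
E
```

```text
(no output)
```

View pics/g2.png

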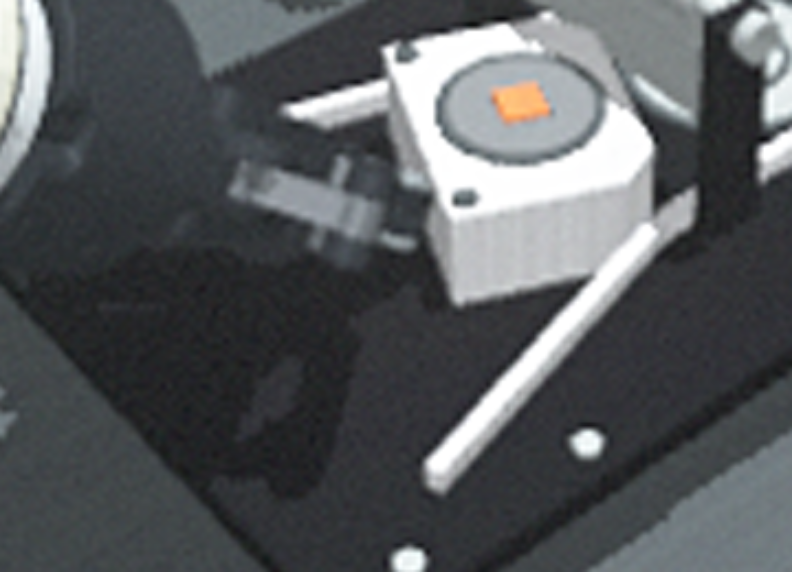

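The carrier is yawed clockwise and wedged at the right rail (650,230). I back off and measure again.

>>> {"api": "carry_out", "payload": {
  "series": "-0.004 -0.01 0 0; 0 -0.02 0 0; 0 0 0 0"
}}

```text
time: 25.45
tool_pos: [0.6114, -0.0827, 0.0633]
tcp_rot: [-1.498, -1.99, -0.874]
wrist_force: [0.3, -0.6, -0.2]
width: -0.004
grip_force: 0.0
```

```bash
cat > pose.py <<'E'
from h import *
import sys
from scipy.optimize import minimize
th=np.radians(91.1);o=np.array([.6007,.0312]);A=np.array([[np.cos(th),-np.sin(th)],[np.sin(th),np.cos(th)]])
def loss(p,q,xc):
    c,s=np.cos(p[2]),np.sin(p[2]);r=(q-p[:2])@np.array([[c,-s],[s,c]])
    return r
for n in sys.argv[1:]:
    im,d=eyes.read_camera(n);np.savez(f'{n}p.npz',im=im,d=d);P=pts(n,d);Z=P[...,2]-(.0015 if n=='scene' else .001);Q=(P[...,:2]-o)@A*1000
    m=(Q[...,0]>-130)&(Q[...,0]<-4 if n=='scene' else Q[...,0]<100)&(abs(Q[...,1])<65)&(abs(Z-.074)<.004)&(im.min(2)>60)
    m=cv2.morphologyEx(m.astype(np.uint8),cv2.MORPH_OPEN,np.ones((3,3),np.uint8))
    nl,lab,stt,_=cv2.connectedComponentsWithStats(m);q=Q[lab==1+stt[1:,4].argmax()]
    # model: fraction of the model rect (observable part) covered, and pts inside
    H,xe,ye=np.histogram2d(q[:,0],q[:,1],bins=[np.arange(-130,101,3),np.arange(-66,67,3)]);occ=H>0
    g=np.stack(np.meshgrid((xe[1:]+xe[:-1])/2,(ye[1:]+ye[:-1])/2,indexing='ij'),-1)
    lim=q[:,0].max()
    def cost(p):
        c,s=np.cos(p[2]),np.sin(p[2]);r=(g-p[:2])@np.array([[c,-s],[s,c]])
        e=np.maximum.reduce([abs(r[...,0])-32,abs(r[...,1])-40,(r[...,0]+abs(r[...,1])-60)/1.414])
        ins=1/(1+np.exp(e/1.0));v=g[...,0]<lim
        return ((ins-occ)**2*v).sum()
    best=min((minimize(cost,[q[:,0].min()+dx,q[:,1].mean(),y],method='Nelder-Mead',options=dict(xatol=.01,fatol=.01,maxiter=600)) for y in(-.25,-.1,0,.1) for dx in (30,38)),key=lambda r:r.fun)
    print(n,len(q),'pose mm,deg',best.x[:2].round(1),np.degrees(best.x[2]).round(1),'cost',round(best.fun,1),'lim',lim.round(),'min',q.min(0).round(),'max',q.max(0).round())
s=bot.read_state();M=R.from_rotvec(s['tcp_rot']).as_matrix()
c=np.array([.011,.013,.014])@M.T+s['tool_pos'];print('time',s['time'],'tcp st',((s['tool_pos'][:2]-o)@A*1000).round(1),'contact st',((c[:2]-o)@A*1000).round(1),'z',s['tool_pos'][2].round(4),c[2].round(4),'F',s['wrist_force'].round(1))
E
python3 pose.py scene side
```

```text
scene 1192 pose mm,deg [-40.7  -6.3] -20.7 cost 33.0 lim -4.0 min [-84. -50.] max [-4. 41.]
side 343 pose mm,deg [-42.3  -4.2] -20.7 cost 94.2 lim -38.0 min [-84. -45.] max [-38.  42.]
time 25.55 tcp st [-112.7   -8.1] contact st [-92.9 -17.9] z 0.0632 0.0642 F [-0.8  0.6  0.2]
```

>>> {"api": "carry_out", "payload": {
  "series": "0.01 0 0 0; 0 0.006 0 0; 0 0.005 0 0; 0 0.005 0 0; 0 0.005 0 0; 0 0.005 0 0; 0 0 0 0"
}}

```text
time: 26.42
tool_pos: [0.6203, -0.0552, 0.063]
tcp_rot: [-1.496, -1.99, -0.872]
wrist_force: [-1.2, -1.5, -0.3]
width: -0.001
grip_force: 1.1
```

```bash
python3 pose.py scene side
```

```text
scene 1071 pose mm,deg [-31.9  -3.3] -15.5 cost 43.2 lim -4.0 min [-72. -46.] max [-4. 42.]
side 221 pose mm,deg [-30.9  -1. ] -20.2 cost 78.3 lim -38.0 min [-72. -37.] max [-38.  34.]
time 26.525 tcp st [-86.8 -18. ] contact st [-67.  -27.7] z 0.063 0.064 F [-0.7 -1.9  0.1]
```

>>> {"api": "carry_out", "payload": {
  "series": "0.002 0.004 0 0; 0 0.005 0 0; 0 0.005 0 0; 0 0.005 0 0; 0 0 0 0"
}}

```text
time: 27.15
tool_pos: [0.6223, -0.0355, 0.0632]
tcp_rot: [-1.495, -1.989, -0.872]
wrist_force: [-0.3, -0.6, 0.4]
width: 0.0
grip_force: 0.0
```

```bash
python3 pose.py scene side
```

```text
scene 819 pose mm,deg [-17.5   1.4] -3.6 cost 26.8 lim -4.0 min [-50. -38.] max [-4. 43.]
side 66 pose mm,deg [-13.2   0.6] -12.1 cost 17.6 lim -40.0 min [-51. -36.] max [-40.  16.]
time 27.25 tcp st [-67.3 -20.1] contact st [-47.5 -29.8] z 0.0631 0.0641 F [-0.7  0.3  0.5]
```

>>> {"api": "carry_out", "payload": {
  "series": "0 -0.008 0 0; -0.025 0 0 0; 0 0.006 0 0; 0 0.006 0 0; 0 0.006 0 0; 0 0.006 0 0; -0.0005 0.006 0 0; 0 0.006 0 0; 0 0 0 0"
}}

```text
time: 28.38
tool_pos: [0.5968, -0.0075, 0.0632]
tcp_rot: [-1.495, -1.989, -0.872]
wrist_force: [-1.1, 0.0, 0.4]
width: -0.001
grip_force: 0.0
```

```bash
python3 pose.py scene; python3 - <<'E'
import cv2,numpy as np
im=np.load('scenep.npz')['im'];cv2.imwrite('pics/k.png',cv2.resize(im[150:310,200:430],None,fx=3.4,fy=3.4,interpolation=cv2.INTER_CUBIC))
E
```

```text
scene 351 pose mm,deg [9.8 4. ] -1.1 cost 10.8 lim -4.0 min [-23. -36.] max [-4. 45.]
time 28.425 tcp st [-38.8   4.7] contact st [-19.  -5.] z 0.0631 0.0642 F [ 0.6 -0.6 -0.4]
```

View pics/k.png

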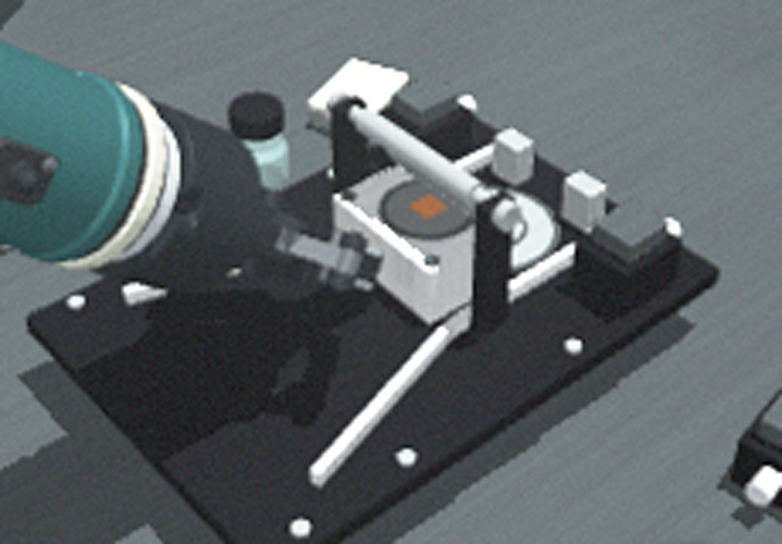

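The carrier sits straight, half under the axle at (420,230). I push on.

>>> {"api": "carry_out", "payload": {
  "series": "0 0.005 0 0; 0 0.005 0 0; 0 0.005 0 0; -0.0005 0.005 0 0; 0 0.005 0 0; 0 0.005 0 0; 0 0.005 0 0; 0 0.004 0 0; 0 0 0 0"
}}

```text
time: 29.55
tool_pos: [0.5964, 0.0312, 0.0631]
tcp_rot: [-1.496, -1.989, -0.872]
wrist_force: [0.5, -0.3, -0.5]
width: -0.002
grip_force: 0.1
```

```bash
cat > st2.py <<'E'
from h import *
s=bot.read_state();print(s['time'],s['wrist_force'].round(1),s['torque'].round(2),s['tool_pos'].round(4))
th=np.radians(91.1);o=np.array([.6007,.0312]);A=np.array([[np.cos(th),-np.sin(th)],[np.sin(th),np.cos(th)]])
for n in('scene','side'):
    im,d=eyes.read_camera(n);np.savez(f'{n}p.npz',im=im,d=d);P=pts(n,d);Z=P[...,2];Q=(P[...,:2]-o)@A*1000
    m=(abs(Z-.0755)<.004)&(Q[...,0]>-10)&(Q[...,0]<97)&(abs(Q[...,1])<46)&(im.min(2)>90)
    m=cv2.morphologyEx(m.astype(np.uint8),cv2.MORPH_OPEN,np.ones((3,3),np.uint8))>0
    q=Q[m]
    for lo in(-35,-15,5,25):
        k=(q[:,1]>lo)&(q[:,1]<lo+12)
        if k.sum()>8: print(n,lo,k.sum(),np.percentile(q[k,0],[1,99]).round(1))
    print('y',np.percentile(q[:,1],[1,99]).round(1))
E
python3 st2.py
```

```text
29.55 [ 0.5 -0.3 -0.5] [-0.47  0.01 -0.02] [0.5964 0.0312 0.0631]
scene -35 66 [44.  74.6]
scene -15 85 [17.9 82.1]
scene 5 84 [16.8 81. ]
scene 25 82 [16.7 80.6]
y [-35.4  43.3]
side -35 97 [21.7 75.9]
side -15 114 [21.9 80.1]
side 5 118 [21.8 79.9]
side 25 110 [20.5 79.5]
y [-33.5  44.3]
```

>>> {"api": "carry_out", "payload": {
  "series": "0 0.003 0 0; 0 0.003 0 0; 0 0.002 0 0; 0 0.001 0 0; 0 0.001 0 0; 0 0 0 0"
}}

```text
time: 30.4
tool_pos: [0.5966, 0.0407, 0.0631]
tcp_rot: [-1.496, -1.99, -0.872]
wrist_force: [1.0, -1.9, -0.2]
width: -0.001
grip_force: 1.0
```

```bash
python3 st2.py
```

```text
30.4 [ 1.  -1.9 -0.2] [-0.59 -0.09 -0.12] [0.5966 0.0407 0.0631]
scene -35 80 [50.  86.3]
scene -15 88 [47.1 91.3]
scene 5 78 [49.3 90.9]
scene 25 74 [49.7 89.7]
y [-35.6  43.3]
side -35 103 [15.6 83.4]
side -15 122 [26.3 90.1]
side 5 135 [15.2 89.9]
side 25 133 [15.9 88.1]
y [-33.1  44.2]
```

>>> {"api": "carry_out", "payload": {
  "series": "0 0.001 0 0; 0 0.001 0 0; 0 0 0 0"
}}

```text
time: 30.88
tool_pos: [0.5967, 0.0415, 0.0631]
tcp_rot: [-1.497, -1.992, -0.871]
wrist_force: [-1.0, -7.2, 1.8]
width: 0.001
grip_force: 3.7
```

>>> {"api": "carry_out", "payload": {
  "series": "0 0.0015 0 0; 0 0.001 0 0; 0 0 0 0; 0 0 0 0"
}}

```text
time: 31.38
tool_pos: [0.5969, 0.0419, 0.0631]
tcp_rot: [-1.499, -1.994, -0.87]
wrist_force: [-3.5, -16.6, 4.2]
width: 0.004
grip_force: 8.1
```

```bash
python3 st2.py
```

```text
31.375 [ -3.5 -16.6   4.2] [-1.57  0.34  0.47] [0.5969 0.0419 0.0631]
scene -35 95 [46.2 88.7]
scene -15 94 [46.  90.8]
scene 5 75 [49.4 90.6]
scene 25 74 [49.3 89.4]
y [-35.3  43.4]
side -35 98 [26.1 86.1]
side -15 119 [25.9 90.2]
side 5 108 [28.1 88.4]
side 25 125 [24.8 87.1]
y [-33.9  44.3]
```

>>> {"api": "carry_out", "payload": {
  "series": "0 -0.005 0 0; 0 -0.008 0 0; 0 -0.01 0 0; 0 -0.012 0 0; 0 -0.015 0 0; 0.001 -0.02 0 0; 0 -0.03 0 0; 0 -0.04 0 0; 0 -0.04 0.03 0; 0 -0.02 0.06 0; 0 0 0.06 0; 0 0 0 0; 0 0 0 0"
}}

```text
time: 33.1
tool_pos: [0.5974, -0.1556, 0.2123]
tcp_rot: [-1.498, -1.99, -0.872]
wrist_force: [0.1, -0.5, -1.1]
width: 0.004
grip_force: 0.0
```

```bash
python3 st2.py; python3 - <<'E'
import cv2,numpy as np
a=np.load('scenep.npz')['im'][150:310,220:460];b=np.load('sidep.npz')['im'][140:260,230:410]
a=cv2.resize(a,(435,290),interpolation=cv2.INTER_CUBIC);b=cv2.resize(b,(435,290),interpolation=cv2.INTER_CUBIC)
cv2.imwrite('pics/z.png',np.vstack([a,b]))
E
```

```text
33.1 [ 0.1 -0.5 -1.1] [-0.37 -0.   -0.02] [ 0.5974 -0.1556  0.2123]
scene -35 109 [-1.  87.8]
scene -15 90 [45.9 90.8]
scene 5 81 [-0.6 90.9]
scene 25 83 [-1.3 90.2]
y [-36.9  42.6]
side -35 96 [25.8 83.2]
side -15 120 [26.6 90.1]
side 5 126 [25.6 89.4]
side 25 127 [25.  87.1]
y [-33.7  44.7]
```

View pics/z.png

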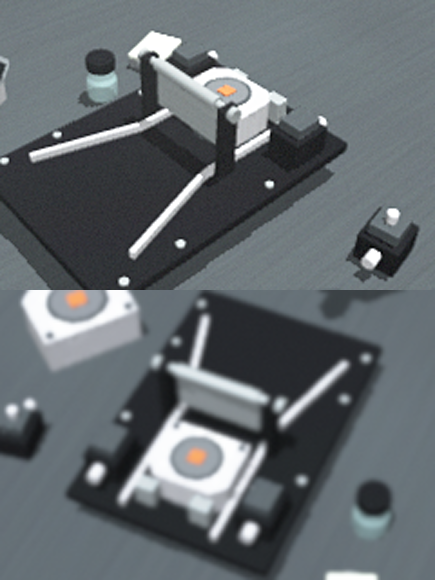

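The carrier sits against the stops at (195,460) in the side view. The flap hangs shut behind it at (185,95) in the scene view, and the bystanders stand where they were.

```bash
python3 -c "
from workcell import bot
print(bot.finish_job())"
```

```text
the job is handed in; nothing more can be done
None
```

I pushed the carrier home against both end stops and drew the fingers back out, so the flap hangs shut behind it; the jar, positioner and case were not touched, and I handed the job in at about 33 s. On the way the carrier turned and jammed at the right rail (wrist force about 45 N), so I backed off and straightened it before pushing on.

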